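# Offer up the new roll over the mill's front saddles

### The arm

A 6-joint arm with a two-finger parallel gripper is mounted at the origin on the work surface. World frame = base frame: x ahead of the robot, y to its left, z up, the work surface at z = 0. Lengths are in mm, angles in rad, forces in N, time in s.
With the tool pointing down it reaches from about 275 to 750 mm from the base axis. Payload 10.2 kg.
Tool frame: the origin (TCP) lies between the finger pads; the fingertips stand 19 mm ahead of it and the grasp point (between the pads) is the TCP; z points along the fingers, y is the line along which they close (so a half turn about z gives the same grasp; the last joint's range is limited). The gripper opens to 85 mm and grips with 20 to 120 N. Pads are 22 mm wide; open, the fingers measure 114 mm over their backs; the gripper's body (76 mm by 85 mm) begins 54 mm behind the grasp point. The pads swing forward as they close: fully open they stand 13 mm farther back than shut.
Start: joints at [1.066, 0.313, 1.498, -0, 1.331, -0.223], TCP at [146.007, 504.295, 226.994] pointing down, gripper open.
Joint ranges: [-2.94, 2.94], [-0.97, 2.17], [0.19, 2.56], [-1.23, 4.37], [0.02, 3.11], [-2.88, 2.88]. Speed limits (rad/s): [2.39, 2.39, 3.01, 3.14, 3.14, 3.14].

### API

Orientations are given as a unit quaternion [w, x, y, z].
In Python, from rig import sense, capture, finish_job gives the robot as it stands. The module is installed in compiled form; this text tells all that it offers.
- The arm moves only by the tool move_arm, never from a script. Its argument "moves" is a list of rows, each an object with "turn": the turn, a rotation vector about the tool's x, y, z in rad, a list of three; "translation": the shift along the tool's x, y, z in mm, a list of three; "hand": the opening, from 0 (shut) to 1 (fully open). In form: [{"turn": [wx, wy, wz], "translation": [x, y, z], "hand": hand}, ...]. A call has 1 to 10 rows; each row shifts and turns the commanded pose from where the row before left it, along the tool's axes as they then stand; what a row does not reach is not made up. A row lasts 1/12 s, in which the tool goes at most 41.7 mm and 7.16 degrees, less where a joint would pass 70% of its speed; a pose out of reach is approached as far as the arm can. A call with a gripper value outside its range is refused whole. The fingers move at their own pace and stop on an object; "grip_force" is the grip in N (left out, the last holds). Time passes only in rows, so rows that do not move let the fingers close. It gives the time, the measured TCP pose, the force, the opening and the grip force at its end, in the units of the state.
- sense(): the state, without advancing time (a new reading comes with each control period).
- capture(name): name is "scene" or "top" or "wrist"; returns a dict with "image" (400x640x3 uint8, blue, green, red), "z_map" (400x640 float32, mm along the optical axis (not along the pixel's ray), 0 where there is no reading), "vertical_fov" (degrees; the focal length in pixels is half the picture's height over the tangent of half this angle, whatever the lens; pixels are square), "cx", "cy" (the principal point, pixels), "R" (3x3) and "t" (3): a world point X has camera coordinates R X + t; the wrist camera has in their place "T_tool_cam" (4x4, takes a point from camera to tool coordinates, whose origin is the TCP and whose axes are the flange's). Camera axes: x right, y down, z forward; pixel columns grow to the right and rows downward; lengths in mm; the calibration is good to about 2 mm. A picture is of the moment at which its call begins: read the wrist's pose just before it.
- finish_job(): hands the job in; it is judged then, once.
The state is a dict: "time_s": time; "joints": joint angles; "dq": joint speeds; "tau": joint torques, N m; "eef_pos": TCP position; "ee_rot": TCP orientation; "force": force on the tool from outside, world axes, zero at the start; "wrist_torque": the same for the moment, N m; "grip_width": opening from 0.0 (shut) to 1.0 (fully open); "grip_force": force on a finger pad.
Only numpy, scipy, OpenCV 4.12 (cv2) and the standard library are available. Lean on these libraries where they do the work, as an engineer would, in place of code of your own. Each camera call takes 0.05 s, during which the arm holds its last target. There are 200 camera calls.

### The job

The mill is getting a new front roll: first turn the counter's reset knob anticlockwise (seen from above) all the way back to its zero stop. Then lift the white ceramic roll out of its cradle, carry it over the top of the yellow-framed splash screen to the mill, and finish while still holding it, steady, level and about a centimetre above the two empty front saddles, its steel ends centred over them and in line, ready for the fitter. Nothing may touch the mill or the screen, and the dark steel roll and the other loose things stay where they are.

Things in the scene. Friction and masses are not known exactly. Their poses are not given: they have to be found in the camera images.
- ceramic_roll: The new roll: white ceramic cylinder 44 mm in diameter, 100 mm long, with a steel journal 18 mm in diameter and 22 mm long at each end; about 0.45 kg. It lies level, journals in two V notches of a grey cradle, the body free on both sides, 33 mm above the table. Origin: its middle, on its axis, 55 mm above the table. Its y axis runs along the roll; x and z may point anywhere across it.
- steel_roll: The worn roll: shaped like the ceramic roll but dark grey steel, lying in the same way in the other grey cradle (the cradles swap places from start to start). Leave it. Origin at its middle, y along it.
- seat (a point): Where the new roll will sit: the point midway between the mill's two empty front saddles, at the height that the roll's axis has when seated (115 mm above the table). y runs along the seated roll's axis, z up, x towards the mill's other rolls. The seated roll's white body hangs between the saddles, 8 mm to spare at each end. Free space reaches 51 mm down from this point.
- mill: The mill: white box, steel top plate 64 mm above the table, fixed. Origin on the table under seat, same axes. Saddles: brass V notches on blue posts 49 mm wide (x), from 58 to 70 mm either side of the origin along y, top edges 117 mm high. Next white roll: axis at x = 112 mm, 115 mm high, 44 mm across. Blue cheeks from x = 79 mm, 150 mm high, black caps on them 162 mm high.
- reset_knob_grip (a point): Reset knob of the turns counter: a black bar 42 mm long, 14 mm wide, 32 mm high on a round skirt, on a fixed grey box with a white face (130 x 80 mm). Point on the knob's vertical axis, 97 mm above the table, at gripping height; the bar's top is 7 mm above it. It turns with the knob: x along the bar, z up; a white mark on the bar's -x half points at the red mark on the box when at zero.
- reset_knob (a joint): Angle of the reset knob in rad: 0 at its zero stop, growing clockwise seen from above, to 2.6. It turns stiffly (0.05 N m) and stays where it is left; the stop is rigid.
- screen: Splash screen standing along x between the cradles and the mill, fixed: a clear panel in a yellow frame, 520 mm long (its own x), 12 mm thick (its y; its two feet 70 mm), 167 mm high. Origin: centre of its underside, on the table.
- cap_1: Blue bearing cap, loose block 50 x 16 x 20 mm, bystander. Origin under its centre.
- cap_2: The second blue bearing cap, the same. Bystander.
- wrench: Steel wrench lying on the table, bystander.
- caliper: Caliper lying on the table, 180 mm long, bystander. Origin under its middle.
- grease_jar: Grease jar with blue lid, 56 mm in diameter, 60 mm high, bystander. Origin under its centre.
- solvent: Bottle with white cap, 60 mm in diameter, 120 mm high, bystander. Origin under its centre.
Mind the look-alikes: they are no part of the job. Of the things like the ceramic_roll, leave any that is red; of the rest the smaller one is meant.

How it is judged:
By the outcome, as a careful person would: the job done as asked, in the order asked, and still so for the second after the job is handed in, while the arm keeps its last pose, push and grip.
It also fails if it takes over 72 s, if anything falls off the work surface, if the arm or the gripper's body presses on something with over 40 N, if the wrist force passes 120 N, or if a joint passes its speed limit or range.

## Working session

There is one attempt and no reset: what is moved stays moved. The work goes in short steps, Python scripts to look and compute and a tool call to move; the robot and the scene stay as the last step left them, time stands still between calls to the robot, and variables do not carry over. Pictures are saved under pics/ and viewed, at most 10 in all, crops included, and the job is handed in when it is done.

Besides the shell and the picture viewer there is one more tool, called as name([rows], argument=value, ...), one row to a line, values as JSON. move_arm: Moves the arm, as the interface text tells. Its arguments: {"type":"object","properties":{"moves":{"type":"array","items":{"type":"object","properties":{"turn":{"type":"array","items":{"type":"number"}},"translation":{"type":"array","items":{"type":"number"}},"hand":{"type":"number"}}}},"grip_force":{"type":"number"}},"required":["moves"]}

```bash
mkdir -p pics; cat > h.py <<'E'
import numpy as np, cv2, pickle
from rig import sense, capture
from scipy.spatial.transform import Rotation as Ro
def cam(name):
    s=sense(); c=capture(name); f=200/np.tan(np.radians(c['vertical_fov'])/2)
    if 'R' in c: Rwc=np.array(c['R']).T; o=-Rwc@np.array(c['t'])
    else:
        q=s['ee_rot']; Rt=Ro.from_quat([q[1],q[2],q[3],q[0]]).as_matrix(); T=np.array(c['T_tool_cam'])
        Rwc=Rt@T[:3,:3]; o=Rt@T[:3,3]+np.array(s['eef_pos'])
    c.update(f=f,Rwc=Rwc,o=o,s=s); return c
def ray(c,u,v):
    return c['Rwc']@np.array([(u-c['cx'])/c['f'],(v-c['cy'])/c['f'],1])
def onz(c,u,v,z):
    d=ray(c,u,v); return c['o']+d*(z-c['o'][2])/d[2]
def pts(c):
    v,u=np.mgrid[:400,:640]; z=c['z_map']
    p=np.stack([(u-c['cx'])/c['f']*z,(v-c['cy'])/c['f']*z,z],-1)@c['Rwc'].T+c['o']
    p[z==0]=np.nan; return p
def proj(c,X):
    p=(np.array(X)-c['o'])@c['Rwc']; return p[...,:2]/p[...,2:]*c['f']+[c['cx'],c['cy']]
def save(c,n,roi=None,k=1):
    im=c['image']
    if roi: im=im[roi[1]:roi[3],roi[0]:roi[2]]
    cv2.imwrite('pics/'+n,cv2.resize(im,None,fx=k,fy=k,interpolation=cv2.INTER_CUBIC))
def dump(c,n): pickle.dump(c,open(n,'wb'))
def load(n): return pickle.load(open(n,'rb'))
E
python3 - <<'E'
from h import *
print(sense())
for n in('top','scene'):
    c=cam(n); save(c,n+'0.png'); dump(c,n+'.pkl'); print(n,c['f'],c['cx'],c['cy'],c['o'],c['Rwc'][:,2],(c['z_map']>0).mean())
E
```

```text
{'time_s': 0.0, 'joints': array([ 1.06559748e+00,  3.13441543e-01,  1.49839706e+00, -2.11543998e-05,
        1.33099848e+00, -2.23397686e-01]), 'dq': array([ 6.29987998e-04,  1.95809996e-03, -1.63478579e-03,  3.83105088e-04,
        6.75360713e-05,  2.45393953e-03]), 'tau': array([ 9.18725673e-04, -4.12258351e+01, -2.59748805e+01, -1.27433864e-04,
        4.08990250e-03, -1.52666377e-05]), 'eef_pos': array([145.88790494, 504.06476257, 226.454472  ]), 'ee_rot': array([-2.12092460e-04,  1.40432307e-01,  9.90090087e-01, -5.85041669e-04]), 'force': array([-0.31494066,  0.21445087, -0.32929264]), 'wrist_torque': array([0.00584947, 0.02078682, 0.01979178]), 'grip_force': 0.0, 'grip_width': 0.9984545739957659}
top 409.4211597330878 314.7577578834308 202.04946827623112 [ 290.75119124   -2.48977908 1216.4921912 ] [ 0.19344877 -0.01225675 -0.98103381] 0.996125
scene 383.81568906871684 324.8312487792919 200.98427577010864 [1180.53906475 -288.17111931 1040.80312165] [-0.56365735  0.23558108 -0.79170193] 0.99618359375
```

View pics/top0.png

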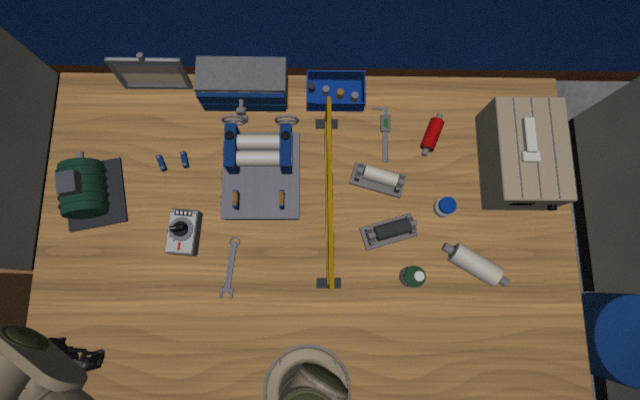

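View pics/scene0.png

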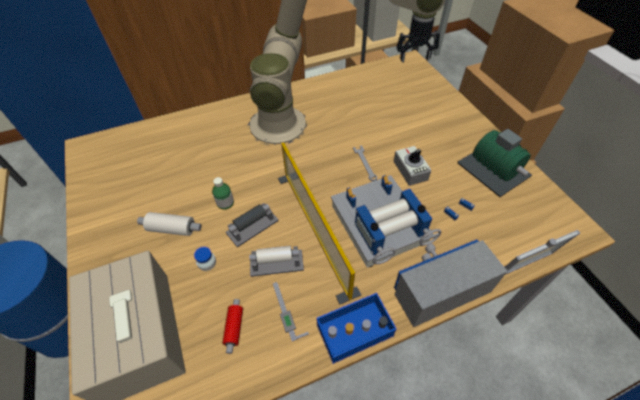

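The top view shows three light or coloured rolls. The white one in the grey cradle is at top (378,177), scene (275,257). A longer white one lies on the table at top (476,264), and the red one is at top (432,134). The first fits: it is not red, and it is the smaller of the white ones. The steel roll is at (393,231), the knob at (182,229) and the empty brass saddles at (235,198) and (282,198). I'll confirm this in one enlarged crop and measure.

```bash
cat > m.py <<'E'
from h import *
t=load('top.pkl'); s=load('scene.pkl')
a=cv2.resize(t['image'][150:300,340:520],None,fx=4,fy=4,interpolation=cv2.INTER_CUBIC)[:600,:720]
cv2.imwrite('pics/rolls.png',a)
k=[cv2.resize(x,(400,400),interpolation=cv2.INTER_CUBIC) for x in (t['image'][200:264,150:214],s['image'][135:190,385:440])]
m=[cv2.resize(x,(400,200),interpolation=cv2.INTER_CUBIC) for x in (t['image'][175:225,215:315],s['image'][170:220,335:435])]
cv2.imwrite('pics/knob_saddles.png',np.vstack([np.hstack(k),np.hstack(m)]))
def tri(u1,u2):
    d1,d2=ray(t,*u1),ray(s,*u2); A=np.stack([d1,-d2],1); l=np.linalg.lstsq(A,s['o']-t['o'],rcond=None)[0]
    p,q=t['o']+l[0]*d1,s['o']+l[1]*d2; return (p+q)/2,np.linalg.norm(p-q)
def white(c,roi):
    h=cv2.cvtColor(c['image'],cv2.COLOR_BGR2HSV); m=((h[...,1]<60)&(h[...,2]>120)).astype(np.uint8)
    n,l,st,ce=cv2.connectedComponentsWithStats(m); x0,y0,x1,y1=roi
    i=max([i for i in range(1,n) if x0<ce[i][0]<x1 and y0<ce[i][1]<y1],key=lambda i:st[i,4]); 
    b=l==i; return b,ce[i],st[i]
bt,ct,st_=white(t,(355,160,405,195)); bs,cs,ss=white(s,(245,240,310,275))
print('roll',ct,st_,cs,ss,tri(ct,cs))
for c,b in((t,bt),(s,bs)):
    P=pts(c)[b]; print('depth med',np.nanmedian(P,0),np.nanmax(P[:,2])); 
    v=P[:,:2]-P[:,:2].mean(0); w=np.linalg.svd(v,full_matrices=False)[2][0]; print('axis',w,np.degrees(np.arctan2(w[1],w[0])),np.ptp(v@w))
# height maps
P=pts(t)
def box(z0,z1,u0,v0,u1,v1):
    Q=P[v0:v1,u0:u1].reshape(-1,3); return Q[(Q[:,2]>z0)&(Q[:,2]<z1)]
def rect(Q): return cv2.minAreaRect(Q[:,:2].astype(np.float32)),Q[:,2].mean(),len(Q)
print('knobbar',rect(box(92,120,150,200,214,264)))
print('box',rect(box(40,75,150,200,214,264)))
print('saddleL',rect(box(90,125,225,180,250,215)),'saddleR',rect(box(90,125,268,180,295,215)))
print('plate',rect(box(58,70,215,130,305,225)))
print('screen',rect(box(150,180,300,90,350,300)))
print('whole mill rolls',rect(box(125,145,230,130,290,172)))
E
python3 m.py
```

```text
roll [381.1241535  174.86681716] [364 165  35  21 443] [273.97508897 253.96797153] [249 246  53  17 562] (array([ 601.69262809, -210.12046011,   58.96646217]), np.float64(1.4435832160844153))
depth med [ 596.72683279 -208.26699412   74.5306315 ] 81.7390458606094
axis [-0.27108727 -0.96255477] -105.72897576346881 106.0643930993756
depth med [ 608.70444864 -210.62461312   71.84301663] 80.61843826712902Traceback (most recent call last):
  File "m.py", line 20, in <module>
    v=P[:,:2]-P[:,:2].mean(0); w=np.linalg.svd(v,full_matrices=False)[2][0]; print('axis',w,np.degrees(np.arctan2(w[1],w[0])),np.ptp(v@w))
                                 ~~~~~~~~~~~~~^^^^^^^^^^^^^^^^^^^^^^^
    u, s, vh = gufunc(a, signature=signature)
               ~~~~~~^^^^^^^^^^^^^^^^^^^^^^^^
    raise LinAlgError("SVD did not converge")
numpy.linalg.LinAlgError: SVD did not converge
```

View pics/rolls.png

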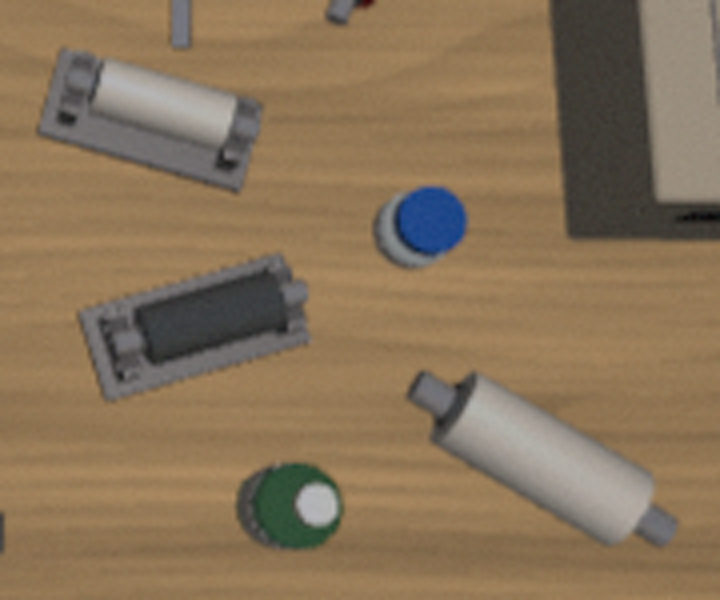

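View pics/knob_saddles.png

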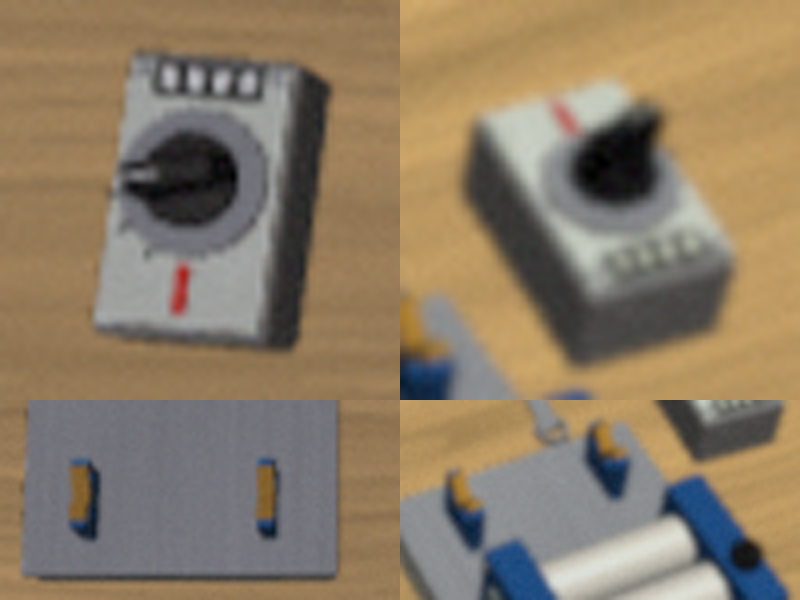

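The crop confirms it: the ceramic roll, between two cradle posts, is at crop (165,102), i.e. top (381,175). The bigger white roll is loose at crop (545,458). The second picture shows the knob's white mark pointing left (+y), with the red mark below it, so the knob is about 1.5 rad clockwise of zero. The brass saddles are at top (235,198) and (282,199).

```bash
sed -i "s/P=pts(c)\[b\];/P=pts(c)[b]; P=P[~np.isnan(P[:,0])];/" m.py; cat >> m.py <<'E'
R=pts(s)
def brass(c,roi):
    h=cv2.cvtColor(c['image'],cv2.COLOR_BGR2HSV); m=((h[...,0]>10)&(h[...,0]<25)&(h[...,1]>150)).astype(np.uint8)
    x0,y0,x1,y1=roi; k=np.zeros_like(m); k[y0:y1,x0:x1]=m[y0:y1,x0:x1]; v,u=np.nonzero(k); return (u.mean(),v.mean()),len(u)
L=brass(t,(228,185,242,212)); Rr=brass(t,(276,185,288,212)); L2=brass(s,(380,172,394,196)); R2=brass(s,(344,184,358,208))
print('brass',L,Rr,L2,R2); print(tri(L[0],L2[0]),tri(Rr[0],R2[0])); print([onz(t,*x[0],113) for x in(L,Rr)])
h=cv2.cvtColor(t['image'],cv2.COLOR_BGR2HSV); m=((h[...,0]<8)|(h[...,0]>172))&(h[...,1]>130); m[:,:160]=0;m[:,205:]=0;m[:230]=0;m[260:]=0
v,u=np.nonzero(m); print('red',u.mean(),v.mean(),onz(t,u.mean(),v.mean(),65))
for c,n,roi in((t,'top',(150,200,214,264)),(s,'scene',(385,135,440,190))):
    Q=pts(c)[roi[1]:roi[3],roi[0]:roi[2]].reshape(-1,3); Q=Q[Q[:,2]>90]; print(n,'knob>90',rect(Q),Q.mean(0)); Q=Q[Q[:,2]>100];print(rect(Q) if len(Q) else None)
E
python3 m.py
```

```text
roll [381.1241535  174.86681716] [364 165  35  21 443] [273.97508897 253.96797153] [249 246  53  17 562] (array([ 601.69262809, -210.12046011,   58.96646217]), np.float64(1.4435832160844153))
depth med [ 596.72683279 -208.26699412   74.5306315 ] 81.7390458606094
axis [-0.27108727 -0.96255477] -105.72897576346881 106.0643930993756
depth med [ 608.70444864 -210.62461312   71.84301663] 80.61843826712902
axis [-0.25123016 -0.96792738] -104.55031852846571 151.99430016265904
knobbar (((436.9641418457031, 360.8385009765625), (14.590188026428223, 40.44268035888672), 11.032696723937988), np.float64(102.59232748614465), 93)
box (((432.3869323730469, 361.8398742675781), (81.4049301147461, 130.2620849609375), 85.8427505493164), np.float64(61.01902373955288), 1191)
saddleL (((517.2162475585938, 205.0384979248047), (48.95500946044922, 12.101627349853516), 0.8482558131217957), np.float64(108.86874916773735), 105) saddleR (((518.1661987304688, 77.09622192382812), (49.02996826171875, 11.447687149047852), 0.5268526673316956), np.float64(108.8972071314577), 94)
plate (((597.676513671875, 143.3851928710
[... 981 characters left out ...]
[389.83237663 363.40915288  65.        ]
top knob>90 (((436.9960632324219, 360.6749267578125), (14.590188026428223, 40.77605438232422), 11.032696723937988), np.float64(102.3551048323698), 95) [436.52021295 359.80173483 102.35510483]
(((437.4336242675781, 361.5550842285156), (13.865049362182617, 39.079830169677734), 10.07226276397705), np.float64(104.23956303780389), 73)
scene knob>90 (((493.7242736816406, 272.138671875), (87.39938354492188, 232.46258544921875), 47.82711410522461), np.float64(106.41728977645106), 138) [494.70373173 272.30211945 106.41728978]
(((493.4932861328125, 271.496337890625), (86.91114044189453, 232.44512939453125), 48.26963806152344), np.float64(110.8989902533419), 98)
```

move_arm([
  {"turn":[0,0,0.11],"translation":[0,0,0],"hand":1},
  {"turn":[0,0,0.11],"translation":[0,0,0],"hand":1},
  {"turn":[0,0,0.11],"translation":[0,0,0],"hand":1},
  {"turn":[0,0,0.11],"translation":[0,0,0],"hand":1},
  {"turn":[0,0,0.11],"translation":[0,0,0],"hand":1},
  {"turn":[0,0,0.11],"translation":[0,0,0],"hand":1},
  {"turn":[0,0,0.11],"translation":[0,0,0],"hand":1},
  {"turn":[0,0,0.11],"translation":[0,0,0],"hand":1},
  {"turn":[0,0,0.11],"translation":[0,0,0],"hand":1},
  {"turn":[0,0,0.11],"translation":[0,0,0],"hand":1},
])

```text
time_s: 0.93
eef_pos: [145.9, 504.1, 226.6]
ee_rot: [0.0, 0.639, 0.769, -0.0]
force: [-1.0, -0.2, -0.3]
grip_width: 1.001
grip_force: 0.0
```

```bash
cat >> h.py <<'E'
def to(target,yaw=None):
    "shift in tool axes to world target; turn about tool z to bring tool y to heading yaw (deg, mod 180)"
    s=sense(); q=s['ee_rot']; M=Ro.from_quat([q[1],q[2],q[3],q[0]]).as_matrix()
    h=np.degrees(np.arctan2(M[1,1],M[0,1])); print('t',round(s['time_s'],2),'pos',s['eef_pos'].round(1),'yawY',round(h,2),'z',M[:,2].round(4),'F',s['force'].round(1),'T',s['wrist_torque'].round(3),'w',round(s['grip_width'],3),'gf',round(s['grip_force'],1))
    print('shift',(M.T@(np.array(target)-s['eef_pos'])).round(1), '' if yaw is None else ('turn z',round(-np.radians((yaw-h+90)%180-90),4)))
E
python3 -c "
from h import *; to([437,361,227],11)"
```

```text
t 0.93 pos [145.9 504.1 226.6] yawY 10.52 z [-4.e-04 -7.e-04 -1.e+00] F [-1.  -0.2 -0.3] T [ 0.021 -0.051 -0.046] w 1.001 gf 0.0
shift [-193.9  260.1   -0.4] ('turn z', np.float64(-0.0084))
```

move_arm([
  {"turn":[0,0,0],"translation":[-19,26,0],"hand":1},
  {"turn":[0,0,0],"translation":[-19,26,0],"hand":1},
  {"turn":[0,0,0],"translation":[-19,26,0],"hand":1},
  {"turn":[0,0,0],"translation":[-19,26,0],"hand":1},
  {"turn":[0,0,0],"translation":[-19,26,0],"hand":1},
  {"turn":[0,0,0],"translation":[-19,26,0],"hand":1},
  {"turn":[0,0,0],"translation":[-19,26,0],"hand":1},
  {"turn":[0,0,0],"translation":[-19,26,0],"hand":1},
  {"turn":[0,0,0],"translation":[-19,26,0],"hand":1},
  {"turn":[0,0,0],"translation":[-19,26,0],"hand":1},
])

```text
time_s: 1.77
eef_pos: [438.3, 365.5, 226.7]
ee_rot: [-0.0, 0.637, 0.771, -0.0]
force: [0.6, 0.2, 0.6]
grip_width: 0.999
grip_force: 0.0
```

```bash
python3 - <<'E'
from h import *
to([437,361,227],11)
c=cam('wrist'); dump(c,'w1.pkl'); save(c,'w1.png'); P=pts(c).reshape(-1,3)
Q=P[(P[:,2]>94)&(P[:,2]<115)&(np.hypot(P[:,0]-437,P[:,1]-361)<45)]; print(len(Q),cv2.minAreaRect(Q[:,:2].astype(np.float32)),np.percentile(Q[:,2],[5,50,95]))
print(np.nanpercentile(P[:,2],[1,25,50,75,99]))
E
```

```text
t 1.77 pos [438.3 365.5 226.7] yawY 10.82 z [-7.e-04 -3.e-04 -1.e+00] F [0.6 0.2 0.6] T [-0.01   0.057  0.009] w 0.999 gf 0.0
shift [-4.2 -2.1 -0.3] ('turn z', np.float64(-0.0031))
562 ((437.8104553222656, 361.879638671875), (14.00979232788086, 40.67583084106445), 11.006987571716309) [100.48359326 103.28413533 104.60143959]
[-2.22867476e+00 -7.08015623e-01  1.39664496e-01  6.13887057e+01
  3.27278618e+02]
```

View pics/w1.png

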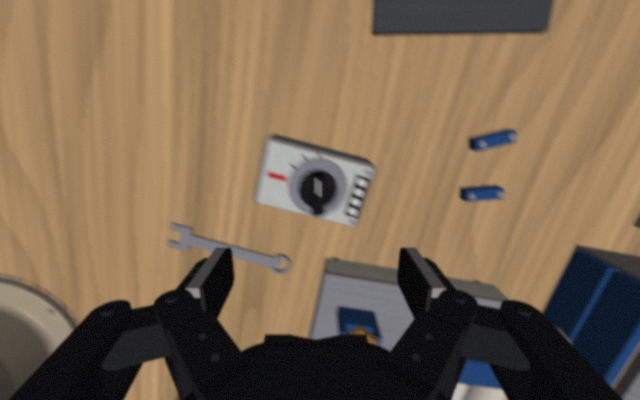

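Wrist view: the knob is at (318,187), red mark to its left at (277,177). The wrist depth puts the bar at (437.8,361.9), 104 mm high and in the same direction as before. I'll go down and grip.

move_arm([
  {"turn":[0,0,0],"translation":[-3.8,-1.5,0],"hand":1},
  {"turn":[0,0,0],"translation":[0,0,20],"hand":1},
  {"turn":[0,0,0],"translation":[0,0,20],"hand":0.6},
  {"turn":[0,0,0],"translation":[0,0,20],"hand":0.6},
  {"turn":[0,0,0],"translation":[0,0,20],"hand":0.6},
  {"turn":[0,0,0],"translation":[0,0,15],"hand":0.6},
  {"turn":[0,0,0],"translation":[0,0,12],"hand":0.6},
  {"turn":[0,0,0],"translation":[0,0,10],"hand":0.6},
  {"turn":[0,0,0],"translation":[0,0,8],"hand":0.6},
  {"turn":[0,0,0],"translation":[0,0,0],"hand":0.6},
], grip_force=40)

```text
time_s: 2.65
eef_pos: [435.3, 362.4, 100.6]
ee_rot: [-0.001, 0.637, 0.771, -0.001]
force: [-0.0, -0.1, 0.0]
grip_width: 0.598
grip_force: 0.0
```

```bash
python3 -c "
from h import *; to([437.6,361.7,99],11)"
```

```text
t 2.65 pos [435.3 362.4 100.6] yawY 10.86 z [-0.0023 -0.0011 -1.    ] F [-0.  -0.1  0. ] T [-0.014  0.047 -0.004] w 0.598 gf 0.0
shift [-1.1  2.2  1.6] ('turn z', np.float64(-0.0025))
```

move_arm([
  {"turn":[0,0,0],"translation":[-1,2,1],"hand":0.6},
  {"turn":[0,0,0],"translation":[0,0,0],"hand":0.6},
  {"turn":[0,0,0],"translation":[0,0,0],"hand":0},
  {"turn":[0,0,0],"translation":[0,0,0],"hand":0},
  {"turn":[0,0,0],"translation":[0,0,0],"hand":0},
  {"turn":[0,0,0],"translation":[0,0,0],"hand":0},
  {"turn":[0,0,0],"translation":[0,0,0],"hand":0},
  {"turn":[0,0,0],"translation":[0,0,0],"hand":0},
], grip_force=40)

```text
time_s: 3.32
eef_pos: [438.5, 361.9, 101.1]
ee_rot: [0.0, 0.637, 0.771, 0.0]
force: [-0.2, -0.2, 0.7]
grip_width: -0.0
grip_force: 0.0
```

```bash
python3 -c "
from h import *; to([437.6,361.7,99],86)"
```

```text
t 3.32 pos [438.5 361.9 101.1] yawY 10.83 z [ 1.e-04  0.e+00 -1.e+00] F [-0.2 -0.2  0.7] T [-0.007 -0.016  0.002] w -0.0 gf 0.0
shift [-0.1 -0.9  2.1] ('turn z', np.float64(-1.3119))
```

```bash
python3 - <<'E'
from h import *
c=cam('wrist'); dump(c,'w2.pkl'); t=cam('top'); s=cam('scene'); dump(t,'t2.pkl'); dump(s,'s2.pkl')
a=cv2.resize(c['image'],(640,400)); b=[cv2.resize(x,(320,200),interpolation=cv2.INTER_CUBIC) for x in (t['image'][190:270,140:268],s['image'][110:190,360:488])]
cv2.imwrite('pics/w2.png',np.vstack([a,np.hstack(b)])); print(s['s']['grip_width'],s['s']['eef_pos'])
E
```

```text
0.006584892142999123 [438.45170696 361.92786934 101.0065293 ]
```

View pics/w2.png

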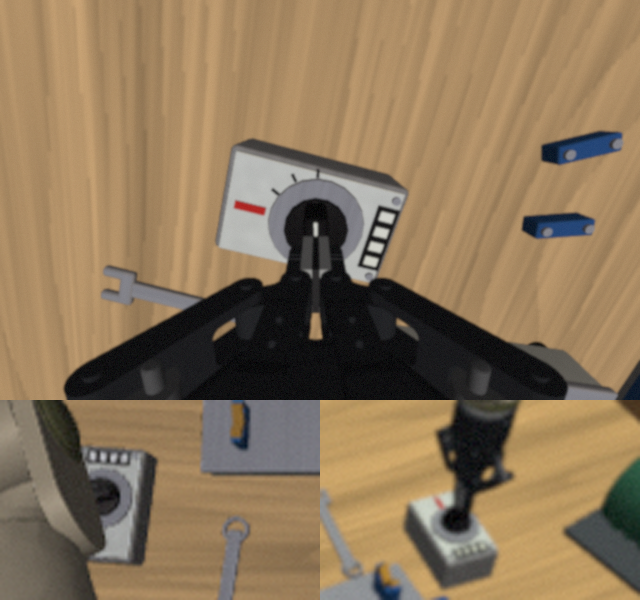

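The pads look shut above or beside the bar: fingertips near (316,240), white mark at (316,230). I'll check with depth.

```bash
python3 - <<'E'
from h import *
c=load('w2.pkl'); P=pts(c); np.set_printoptions(suppress=True,precision=0)
print(c['o'],c['Rwc'][:,2].round(2), c['T_tool_cam'])
for v in range(195,320,10): print(v,[tuple(P[v,u].round(0).astype(int)) if P[v,u,0]==P[v,u,0] else None for u in (296,304,310,316,322,330)])
E
```

```text
[423. 436. 248.] [ 0. -0. -1.] [[  -0.   -1.   -0.   76.]
 [   1.   -0.    0.   -1.]
 [  -0.   -0.    1. -147.]
 [   0.    0.    0.    1.]]
195 [(np.int64(421), np.int64(381), np.int64(66)), (np.int64(426), np.int64(382), np.int64(66)), (np.int64(430), np.int64(383), np.int64(66)), (np.int64(434), np.int64(383), np.int64(67)), (np.int64(438), np.int64(384), np.int64(66)), (np.int64(443), np.int64(385), np.int64(66))]
205 [(np.int64(422), np.int64(375), np.int64(70)), (np.int64(427), np.int64(377), np.int64(74)), (np.int64(431), np.int64(381), np.int64(81)), (np.int64(434), np.int64(381), np.int64(81)), (np.int64(438), np.int64(382), np.int64(81)), (np.int64(444), np.int64(380), np.int64(73))]
215 [(np.int64(423), np.int64(369), np.int64(73)), (np.int64(428), np.int64(378), np.int64(93)), (np.int64(431), np.int64(380), np.int64(98)), (np.int64(434), np.int64(382), np.int64(100)), (np.int64(437), np.int64(382), np.int64(99)), (np.int64(445), np.int64(374), np.int64(73))]
225 [(np.int64(424), np.int64(363), np.int64(74)), (np.int64(428), np.int64(376), np.int64(103)), (np.int64(432), np
[... 2048 characters left out ...]
), np.int64(361), np.int64(144)), (np.int64(438), np.int64(371), np.int64(156)), (np.int64(440), np.int64(375), np.int64(162))]
305 [(np.int64(428), np.int64(378), np.int64(174)), (np.int64(431), np.int64(375), np.int64(169)), (np.int64(435), np.int64(362), np.int64(152)), (np.int64(439), np.int64(356), np.int64(143)), (np.int64(440), np.int64(364), np.int64(153)), (np.int64(439), np.int64(380), np.int64(174))]
315 [(np.int64(428), np.int64(378), np.int64(178)), (np.int64(432), np.int64(372), np.int64(170)), (np.int64(436), np.int64(358), np.int64(153)), (np.int64(463), np.int64(234), np.int64(-1)), (np.int64(441), np.int64(359), np.int64(153)), (np.int64(439), np.int64(379), np.int64(176))]
```

```bash
python3 - <<'E'
from h import *
for n in('w1.pkl','w2.pkl'):
    c=load(n); P=pts(c); e=c['s']['eef_pos']; q=c['s']['ee_rot']; M=Ro.from_quat([q[1],q[2],q[3],q[0]]).as_matrix()
    L=(P-e)@M; m=(abs(L[...,0])<25)&(abs(L[...,1])<70)&(L[...,2]<(30 if n=='w1.pkl' else 40))
    print(n,e,c['s']['grip_width'],m.sum())
    zs=L[m]; 
    for lo in range(-70,40,6):
        k=zs[(zs[:,2]>=lo)&(zs[:,2]<lo+6)]
        if len(k): print(lo,len(k),'x',np.percentile(k[:,0],[2,98]).round(1),'y',np.percentile(k[:,1],[2,25,75,98]).round(1))
E
```

```text
w1.pkl [438.27621602 365.52171938 226.66978734] 0.9993038560845241 44641
-70 3637 x [-7.7 14.4] y [-67.8 -55.   52.9  66.8]
-64 1075 x [ 7.1 14.7] y [-66.9 -53.8  52.2  66.2]
-58 790 x [ 1.7 13. ] y [-52.2 -45.3  43.3  50.3]
-52 802 x [-5.4 12.4] y [-55.8 -44.   42.   53.8]
-46 892 x [-9.3 12.3] y [-56.2 -43.9  42.   54.4]
-40 773 x [-9.2 12.3] y [-56.4 -43.9  42.   54.1]
-34 677 x [-9.5 12.3] y [-56.4 -43.9  42.   54.3]
-28 551 x [-9.4 12.2] y [-54.6 -43.8  41.9  53.2]
-22 249 x [-9.6 11.9] y [-47.6 -43.7  41.8  44.6]
w2.pkl [438.47751991 361.92676667 101.06370522] -0.0004212560534075724 50966
-70 2402 x [-7.4 17.4] y [-43.3 -32.5  30.4  41.2]
-64 3898 x [-7.4 13.4] y [-38.  -26.8  24.8  36. ]
-58 2024 x [-7.4 14.5] y [-34.7 -21.   18.6  32.7]
-52 1104 x [-5.5 14.6] y [-28.5 -10.5   8.1  25.9]
-46 593 x [-9.4 13.3] y [-12.7  -2.5   0.5  12.1]
-40 256 x [ 7.6 12.4] y [-13.3  -4.7   2.9  11.8]
-34 379 x [ 7.2 12.3] y [-14.   -8.4   5.6  12.1]
-28 324 x [ 7.3 12.3] y [-14.1  -7.5   6.2  12.1]
-22 293 x [ 7.4 12.3] y [-13.9  -8.1   6.4  12.2]
-16 238 x [ 7.4 12.4] y [-13.4  -7.    5.   11.4]
-10 40 x [11.1 17.1] y [-6.7 -3.5  1.1  4.8]
-4 474 x [ 9.5 20. ] y [-7.4 -4.5  2.2  5.5]
2 88 x [17.8 20.4] y [-7.5 -4.   2.3  5.6]
8 76 x [17.3 20.3] y [-7.5 -4.7  2.4  6. ]
14 71 x [17.9 20.3] y [-7.4 -3.6  3.1  5.6]
20 72 x [-6.1 20.3] y [-16.7  -4.4   3.3  15.5]
26 1504 x [-10.7  20.1] y [-20.8 -14.   12.5  19.2]
32 2533 x [-21.4  24.4] y [-32.4 -24.1  22.6  30.9]
38 622 x [-23.4  22.7] y [-54.8  39.9  50.   57.1]
```

The depth shows the real fingertips about 10 mm (shut) to 19 mm (open) behind the reported TCP, not 19 mm ahead of it. The true grasp point is therefore about 29 mm short of the reported one. I'll open and go 30 mm lower.

move_arm([
  {"turn":[0,0,0],"translation":[0,0,0],"hand":0.6},
  {"turn":[0,0,0],"translation":[0,0,0],"hand":0.6},
  {"turn":[0,0,0],"translation":[0,0,0],"hand":0.6},
  {"turn":[0,0,0],"translation":[0,0,0],"hand":0.6},
  {"turn":[0,0,0],"translation":[0,0,8],"hand":0.6},
  {"turn":[0,0,0],"translation":[0,0,8],"hand":0.6},
  {"turn":[0,0,0],"translation":[0,0,7],"hand":0.6},
  {"turn":[0,0,0],"translation":[0,0,6],"hand":0.6},
  {"turn":[0,0,0],"translation":[0,0,0],"hand":0.6},
])

```text
time_s: 4.22
eef_pos: [437.7, 361.5, 70.2]
ee_rot: [-0.001, 0.637, 0.771, -0.001]
force: [0.1, -0.6, -0.2]
grip_width: 0.597
grip_force: 0.0
```

move_arm([
  {"turn":[0,0,0],"translation":[0,0,0],"hand":0},
  {"turn":[0,0,0],"translation":[0,0,0],"hand":0},
  {"turn":[0,0,0],"translation":[0,0,0],"hand":0},
  {"turn":[0,0,0],"translation":[0,0,0],"hand":0},
  {"turn":[0,0,0],"translation":[0,0,0],"hand":0},
  {"turn":[0,0,0],"translation":[0,0,0],"hand":0},
], grip_force=40)

```text
time_s: 4.72
eef_pos: [438.6, 362.0, 72.4]
ee_rot: [0.0, 0.637, 0.771, 0.0]
force: [-1.9, -0.7, 4.0]
grip_width: 0.159
grip_force: 40.7
```

```bash
python3 -c "
from h import *; to([437.6,361.7,70],86)"
```

```text
t 4.72 pos [438.6 362.   72.4] yawY 10.83 z [ 5.e-04  3.e-04 -1.e+00] F [-1.9 -0.7  4. ] T [-0.091  0.239 -0.062] w 0.159 gf 40.7
shift [-0.1 -1.   2.4] ('turn z', np.float64(-1.312))
```

move_arm([
  {"turn":[0,0,-0.11],"translation":[0,0,0],"hand":0},
  {"turn":[0,0,-0.11],"translation":[0,0,0],"hand":0},
  {"turn":[0,0,-0.11],"translation":[0,0,0],"hand":0},
  {"turn":[0,0,-0.11],"translation":[0,0,0],"hand":0},
  {"turn":[0,0,-0.11],"translation":[0,0,0],"hand":0},
  {"turn":[0,0,-0.11],"translation":[0,0,0],"hand":0},
  {"turn":[0,0,-0.11],"translation":[0,0,0],"hand":0},
  {"turn":[0,0,-0.11],"translation":[0,0,0],"hand":0},
  {"turn":[0,0,-0.11],"translation":[0,0,0],"hand":0},
  {"turn":[0,0,-0.11],"translation":[0,0,0],"hand":0},
])

```text
time_s: 5.55
eef_pos: [437.2, 360.8, 72.4]
ee_rot: [-0.002, 0.138, 0.99, -0.002]
force: [-10.1, -10.4, 12.4]
grip_width: 0.151
grip_force: 42.0
```

```bash
python3 -c "
from h import *; to([437.6,361.7,70],86)"
```

```text
t 5.55 pos [437.2 360.8  72.4] yawY 74.19 z [-0.0035 -0.0031 -1.    ] F [-10.1 -10.4  12.4] T [-1.572  1.485 -0.081] w 0.151 gf 42.0
shift [-0.2  1.   2.4] ('turn z', np.float64(-0.2062))
```

move_arm([
  {"turn":[0,0,-0.05],"translation":[0,0,0],"hand":0},
  {"turn":[0,0,-0.05],"translation":[0,0,0],"hand":0},
  {"turn":[0,0,-0.04],"translation":[0,0,0],"hand":0},
  {"turn":[0,0,0],"translation":[0,0,0],"hand":0},
])

```text
time_s: 5.88
eef_pos: [437.1, 360.5, 72.4]
ee_rot: [-0.002, 0.069, 0.998, -0.002]
force: [-10.4, -9.8, 13.4]
grip_width: 0.156
grip_force: 42.0
```

```bash
python3 -c "
from h import *; to([437.6,361.7,70],86)"
```

```text
t 5.88 pos [437.1 360.5  72.4] yawY 82.03 z [-0.0039 -0.0037 -1.    ] F [-10.4  -9.8  13.4] T [-1.648  1.531  0.075] w 0.156 gf 42.0
shift [-0.4  1.3  2.4] ('turn z', np.float64(-0.0693))
```

move_arm([
  {"turn":[0,0,-0.03],"translation":[0,0,0],"hand":0},
  {"turn":[0,0,-0.03],"translation":[0,0,0],"hand":0},
  {"turn":[0,0,0],"translation":[0,0,0],"hand":0},
])

```text
time_s: 6.13
eef_pos: [437.1, 360.4, 72.4]
ee_rot: [-0.002, 0.04, 0.999, -0.002]
force: [-9.9, -11.0, 12.6]
grip_width: 0.157
grip_force: 42.1
```

```bash
python3 -c "
from h import *; to([437.6,361.7,70],86)"
```

```text
t 6.13 pos [437.1 360.4  72.4] yawY 85.43 z [-0.0039 -0.0039 -1.    ] F [ -9.9 -11.   12.6] T [-1.804  1.569 -0.016] w 0.157 gf 42.1
shift [-0.4  1.4  2.4] ('turn z', np.float64(-0.0099))
```

move_arm([
  {"turn":[0,0,-0.03],"translation":[0,0,0],"hand":0},
  {"turn":[0,0,-0.03],"translation":[0,0,0],"hand":0},
  {"turn":[0,0,0],"translation":[0,0,0],"hand":0},
])

```text
time_s: 6.38
eef_pos: [437.1, 360.4, 72.4]
ee_rot: [-0.002, 0.012, 1.0, -0.002]
force: [-10.1, -11.9, 13.6]
grip_width: 0.156
grip_force: 56.8
```

```bash
python3 -c "
from h import *; to([437.6,361.7,70],86)
t=cam('top'); dump(t,'t3.pkl'); w=cam('wrist'); dump(w,'w3.pkl'); a=cv2.resize(w['image'][150:300,240:440],(800,600),interpolation=cv2.INTER_CUBIC); cv2.imwrite('pics/w3.png',a)"
```

```text
t 6.38 pos [437.1 360.4  72.4] yawY 88.67 z [-0.0045 -0.0031 -1.    ] F [-10.1 -11.9  13.6] T [-1.854  1.553 -1.515] w 0.156 gf 56.8
shift [-0.5  1.3  2.4] ('turn z', np.float64(0.0466))
```

View pics/w3.png

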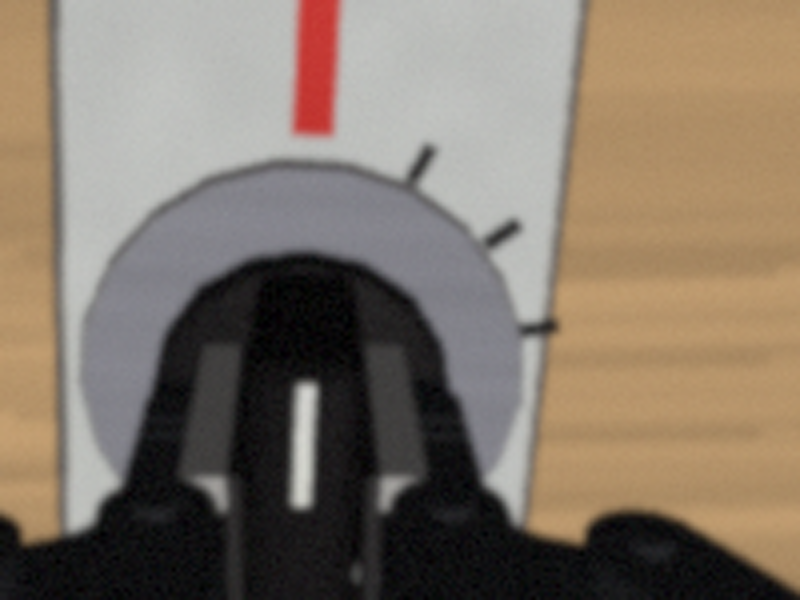

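The wrist crop shows the white mark (305,445) in line with the red mark (315,65). The torque jumped to 1.5 N m, so the knob is at its stop. I'll ease the twist slightly, release and rise.

move_arm([
  {"turn":[0,0,0.01],"translation":[0,0,0],"hand":0},
  {"turn":[0,0,0],"translation":[0,0,0],"hand":0.6},
  {"turn":[0,0,0],"translation":[0,0,0],"hand":0.6},
  {"turn":[0,0,0],"translation":[0,0,0],"hand":0.6},
  {"turn":[0,0,0],"translation":[0,0,0],"hand":0.6},
  {"turn":[0,0,0],"translation":[0,0,-10],"hand":0.6},
  {"turn":[0,0,0],"translation":[0,0,-25],"hand":0.6},
  {"turn":[0,0,0],"translation":[0,0,-30],"hand":1},
  {"turn":[0,0,0],"translation":[0,0,-30],"hand":1},
  {"turn":[0,0,0],"translation":[0,0,-30],"hand":1},
])

```text
time_s: 7.32
eef_pos: [438.3, 361.9, 199.2]
ee_rot: [0.0, 0.016, 1.0, 0.0]
force: [-0.3, -0.3, 1.0]
grip_width: 0.985
grip_force: 0.0
```

move_arm([
  {"turn":[0,0,0.11],"translation":[0,0,-25],"hand":1},
  {"turn":[0,0,0.11],"translation":[0,0,0],"hand":1},
  {"turn":[0,0,0.11],"translation":[0,0,0],"hand":1},
  {"turn":[0,0,0.11],"translation":[0,0,0],"hand":1},
  {"turn":[0,0,0.11],"translation":[0,0,0],"hand":1},
  {"turn":[0,0,0.11],"translation":[0,0,0],"hand":1},
  {"turn":[0,0,0.11],"translation":[0,0,0],"hand":1},
  {"turn":[0,0,0.11],"translation":[0,0,0],"hand":1},
  {"turn":[0,0,0.11],"translation":[0,0,0],"hand":1},
  {"turn":[0,0,0.11],"translation":[0,0,0],"hand":1},
])

```text
time_s: 8.15
eef_pos: [438.5, 362.0, 222.8]
ee_rot: [0.0, 0.538, 0.843, 0.0]
force: [0.3, 0.1, 0.3]
grip_width: 0.995
grip_force: 0.0
```

```bash
python3 - <<'E'
from h import *
to([600,-209,230],-15)
w=cam('wrist'); P=pts(w).reshape(-1,3); e=w['s']['eef_pos']
Q=P[(P[:,2]>98)&(P[:,2]<110)&(np.hypot(P[:,0]-437,P[:,1]-361)<40)]; print(cv2.minAreaRect(Q[:,:2].astype(np.float32)),len(Q))
E
```

```text
t 8.15 pos [438.5 362.  222.8] yawY 24.85 z [ 6.e-04  3.e-04 -1.e+00] F [0.3 0.1 0.3] T [0.064 0.021 0.011] w 0.995 gf 0.0
shift [-586.   -93.4   -7.3] ('turn z', np.float64(0.6955))
((437.83087158203125, 361.1658020019531), (14.275599479675293, 41.57909393310547), 86.59844207763672) 581
```

move_arm([
  {"turn":[0,0,0.1],"translation":[0,0,-10],"hand":1},
  {"turn":[0,0,0.1],"translation":[0,0,0],"hand":1},
  {"turn":[0,0,0.1],"translation":[0,0,0],"hand":1},
  {"turn":[0,0,0.1],"translation":[0,0,0],"hand":1},
  {"turn":[0,0,0.1],"translation":[0,0,0],"hand":1},
  {"turn":[0,0,0.1],"translation":[0,0,0],"hand":1},
  {"turn":[0,0,0.0955],"translation":[0,0,0],"hand":1},
])

```text
time_s: 8.78
eef_pos: [438.5, 361.9, 232.6]
ee_rot: [0.0, 0.792, 0.61, 0.0]
force: [0.4, -0.4, 0.5]
grip_width: 1.001
grip_force: 0.0
```

move_arm([
  {"turn":[0,0,0],"translation":[-25.5,15.2,0],"hand":1},
  {"turn":[0,0,0],"translation":[-25.5,15.2,0],"hand":1},
  {"turn":[0,0,0],"translation":[-25.5,15.2,0],"hand":1},
  {"turn":[0,0,0],"translation":[-25.5,15.2,0],"hand":1},
  {"turn":[0,0,0],"translation":[-25.5,15.2,0],"hand":1},
  {"turn":[0,0,0],"translation":[-25.5,15.2,0],"hand":1},
  {"turn":[0,0,0],"translation":[-25.5,15.2,0],"hand":1},
  {"turn":[0,0,0],"translation":[-25.5,15.2,0],"hand":1},
  {"turn":[0,0,0],"translation":[-25.5,15.2,0],"hand":1},
  {"turn":[0,0,0],"translation":[-25.5,15.2,0],"hand":1},
])

```text
time_s: 9.62
eef_pos: [521.0, 75.3, 232.7]
ee_rot: [0.0, 0.791, 0.612, 0.0]
force: [0.8, 0.4, 0.1]
grip_width: 1.003
grip_force: 0.0
```

```bash
python3 - <<'E'
from h import *
to([600,-209,230],-15)
w=cam('wrist'); dump(w,'wm.pkl')
P=pts(w).reshape(-1,3)
for x0,y0 in((517,205),(518,77)):
    Q=P[(P[:,2]>95)&(P[:,2]<122)&(abs(P[:,0]-x0)<35)&(abs(P[:,1]-y0)<14)]; print(len(Q)); 
    if len(Q)>5: print(cv2.minAreaRect(Q[:,:2].astype(np.float32)),Q.min(0),Q.max(0))
E
```

```text
t 9.62 pos [521.   75.3 232.7] yawY -14.53 z [ 8.e-04 -1.e-04 -1.e+00] F [0.8 0.4 0.1] T [-0.025 -0.065  0.003] w 1.003 gf 0.0
shift [-255.4  147.8    2.8] ('turn z', np.float64(0.0082))
1036
((518.6423950195312, 204.56478881835938), (48.94402313232422, 12.57119369506836), 0.4518619477748871) [494.20318854 198.14710788  95.03940133] [543.12359262 210.79687001 117.52048361]
725
((519.841064453125, 76.726318359375), (49.03150177001953, 12.59602165222168), 0.7795798778533936) [495.31747708  70.19861127  95.01241692] [544.28774249  83.15262111 117.53346768]
```

move_arm([
  {"turn":[0,0,0],"translation":[-25.5,14.8,0],"hand":1},
  {"turn":[0,0,0],"translation":[-25.5,14.8,0],"hand":1},
  {"turn":[0,0,0],"translation":[-25.5,14.8,0],"hand":1},
  {"turn":[0,0,0],"translation":[-25.5,14.8,0],"hand":1},
  {"turn":[0,0,0],"translation":[-25.5,14.8,0],"hand":1},
  {"turn":[0,0,0],"translation":[-25.5,14.8,0],"hand":1},
  {"turn":[0,0,0],"translation":[-25.5,14.8,0],"hand":1},
  {"turn":[0,0,0],"translation":[-25.5,14.8,0],"hand":1},
  {"turn":[0,0,0],"translation":[-25.5,14.8,0],"hand":1},
  {"turn":[0,0,0],"translation":[-25.5,14.8,0],"hand":1},
  {"turn":[0,0,0],"translation":[0,0,0],"hand":1},
])

```text
invalid input
```

```bash
cat >> h.py <<'E'
def roll(c,near,r,zmin,zmax=999,white=True):
    "white body of a roll: axis fit from depth points; returns centre, heading, ends, top height"
    P=pts(c); h=cv2.cvtColor(c['image'],cv2.COLOR_BGR2HSV)
    m=(P[...,2]>zmin)&(P[...,2]<zmax)&(np.hypot(P[...,0]-near[0],P[...,1]-near[1])<r)
    if white: m&=(h[...,1]<60)&(h[...,2]>110)
    n,l,st,_=cv2.connectedComponentsWithStats(cv2.erode(m.astype(np.uint8),np.ones((3,3)))); i=1+np.argmax(st[1:,4]); m=l==i
    Q=P[m]; rc=cv2.minAreaRect(Q[:,:2].astype(np.float32)); 
    return Q,rc
E
python3 - <<'E'
from h import *
w=cam('wrist'); dump(w,'w4.pkl'); save(w,'w4.png')
Q,rc=roll(w,(600,-209),75,50,85); print(len(Q),rc,np.percentile(Q[:,2],[5,50,95,99]))
# cylinder fit: axis through c, heading a, r=22, z0
from scipy.optimize import least_squares
def f(p):
    a=p[2]; n=np.array([-np.sin(a),np.cos(a)]); d=(Q[:,:2]-p[:2])@n; return np.hypot(d,Q[:,2]-p[3])-22
a0=np.radians(75); r=least_squares(f,[600,-209,a0,55],loss='soft_l1'); p=r.x; ax=np.array([np.cos(p[2]),np.sin(p[2])])
t=(Q[:,:2]-p[:2])@ax; e=np.percentile(t,[0.5,99.5]); c=p[:2]+ax*e.mean(); print('axis deg',np.degrees(p[2]),'z',p[3],'centre',c,'len',np.ptp(e),np.sqrt(np.mean(r.fun**2)))
to([*c,232],np.degrees(p[2])-90)
E
```

```text
Traceback (most recent call last):
  File "h.py", line 37, in roll
    n,l,st,_=cv2.connectedComponentsWithStats(cv2.erode(m.astype(np.uint8),np.ones((3,3)))); i=1+np.argmax(st[1:,4]); m=l==i
                                                                                                 ~~~~~~~~~^^^^^^^^^^
ValueError: attempt to get argmax of an empty sequence
```

View pics/w4.png

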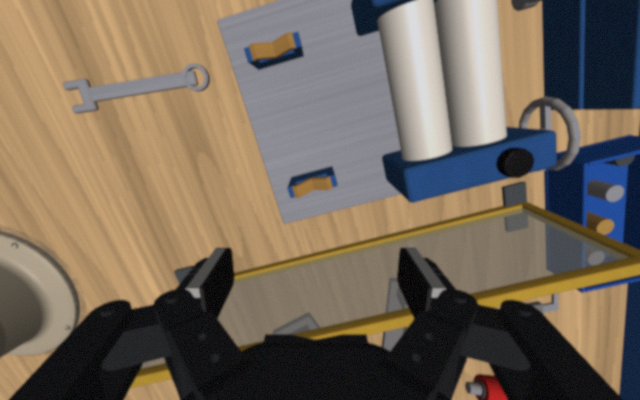

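Eleven rows were refused, so the picture still shows the mill with its saddles at (272,48) and (314,183). I'll redo it with ten rows.

move_arm([
  {"turn":[0,0,0],"translation":[-25.5,14.8,0],"hand":1},
  {"turn":[0,0,0],"translation":[-25.5,14.8,0],"hand":1},
  {"turn":[0,0,0],"translation":[-25.5,14.8,0],"hand":1},
  {"turn":[0,0,0],"translation":[-25.5,14.8,0],"hand":1},
  {"turn":[0,0,0],"translation":[-25.5,14.8,0],"hand":1},
  {"turn":[0,0,0],"translation":[-25.5,14.8,0],"hand":1},
  {"turn":[0,0,0],"translation":[-25.5,14.8,0],"hand":1},
  {"turn":[0,0,0],"translation":[-25.5,14.8,0],"hand":1},
  {"turn":[0,0,0],"translation":[-25.5,14.8,0],"hand":1},
  {"turn":[0,0,0],"translation":[-25.5,14.8,0],"hand":1},
])

```text
time_s: 10.55
eef_pos: [599.6, -208.2, 232.6]
ee_rot: [0.0, 0.791, 0.612, 0.0]
force: [0.8, -0.4, 0.0]
grip_width: 1.0
grip_force: 0.0
```

```bash
cat > r.py <<'E'
from h import *
from scipy.optimize import least_squares
def fit(w,near,r,zmin,zmax,z0,deg):
    Q,rc=roll(w,near,r,zmin,zmax); print(len(Q),rc,np.percentile(Q[:,2],[5,50,95,99]).round(1))
    def f(p):
        n=np.array([-np.sin(p[2]),np.cos(p[2])]); d=(Q[:,:2]-p[:2])@n; return np.hypot(d,Q[:,2]-p[3])-22
    r=least_squares(f,[*near,np.radians(deg),z0],loss='soft_l1'); p=r.x; ax=np.array([np.cos(p[2]),np.sin(p[2])])
    t=(Q[:,:2]-p[:2])@ax; e=np.percentile(t,[0.5,99.5]); c=p[:2]+ax*e.mean()
    print('axis deg',np.degrees(p[2]),'z',p[3],'centre',c,'len',np.ptp(e),'rms',np.sqrt(np.mean(r.fun**2)),'ends',p[:2]+ax*e[0],p[:2]+ax*e[1]); return c,np.degrees(p[2]),p[3]
E
python3 - <<'E'
from r import *
w=cam('wrist'); dump(w,'w5.pkl'); save(w,'w5.png')
c,a,z=fit(w,(600,-209),75,50,85,55,75); to([*c,232],a-90)
E
```

```text
3058 ((597.1953125, -218.21897888183594), (119.84403228759766, 40.473323822021484), 73.91388702392578) [63.  73.6 76.7 77.3]
axis deg 73.51331292944033 z 54.11007507766627 centre [ 597.38699312 -217.61157461] len 116.01765371876486 rms 2.808194127167599 ends [ 580.92452017 -273.23540923] [ 613.84946608 -161.98773999]
t 10.6 pos [ 600.  -213.1  231.8] yawY -14.75 z [ 4.0e-04 -1.7e-03 -1.0e+00] F [ 0.3 -4.1  0. ] T [-0.179 -0.036 -0.019] w 0.997 gf 0.0
shift [-5.  -1.3 -0.2] ('turn z', np.float64(0.0303))
```

```bash
python3 - <<'E'
from r import *
to([600,-209,232],-15)
w=cam('wrist'); dump(w,'w5.pkl'); 
a=w['image'][100:400,160:480]; save(w,'w5.png')
to([600,-209,232],-15)
Q,rc=roll(w,(600,-209),75,50,85)
ax=np.array([.259,.966]); t=(Q[:,:2]-[600,-209])@ax
for lo in range(-80,80,8):
    k=Q[(t>=lo)&(t<lo+8)]; 
    if len(k): n=(k[:,:2]-[600,-209])@[.966,-.259]; print(lo,len(k),np.percentile(n,[2,98]).round(1),k[:,2].max().round(1), n[k[:,2]>k[:,2].max()-3].mean().round(1))
E
```

```text
t 10.6 pos [ 600.  -213.1  231.8] yawY -14.75 z [ 4.0e-04 -1.7e-03 -1.0e+00] F [ 0.3 -4.1  0. ] T [-0.179 -0.036 -0.019] w 0.997 gf 0.0
shift [ 4.  -1.  -0.2] ('turn z', np.float64(0.0044))
t 10.65 pos [ 599.5 -210.6  231.6] yawY -14.75 z [-2.e-04 -5.e-04 -1.e+00] F [ 0.4  0.6 -0.7] T [ 0.015  0.035 -0.009] w 0.999 gf 0.0
shift [ 1.7  0.1 -0.4] ('turn z', np.float64(0.0043))
-72 35 [-6.1  2.8] 64.0 -1.5
-64 51 [-6.1  3.6] 65.1 -0.9
-56 38 [-18.3  16.7] 76.9 -0.7
-48 202 [-19.   16.4] 78.2 -1.5
-40 210 [-20.2  18.5] 77.9 -0.5
-32 219 [-20.   18.5] 77.3 0.2
-24 230 [-19.9  19.6] 77.9 -0.3
-16 220 [-19.8  19.3] 78.5 -0.8
-8 241 [-19.7  19.1] 77.3 -0.1
0 242 [-19.6  19. ] 78.1 -0.3
8 259 [-19.5  20. ] 77.7 -0.5
16 259 [-19.4  19.8] 78.3 -0.0
24 249 [-19.3  19.6] 77.9 -0.1
32 255 [-18.   20.6] 78.0 0.8
40 278 [-17.9  20.4] 78.0 0.8
48 73 [-17.8  18.6] 76.9 0.9
```

View pics/w5.png

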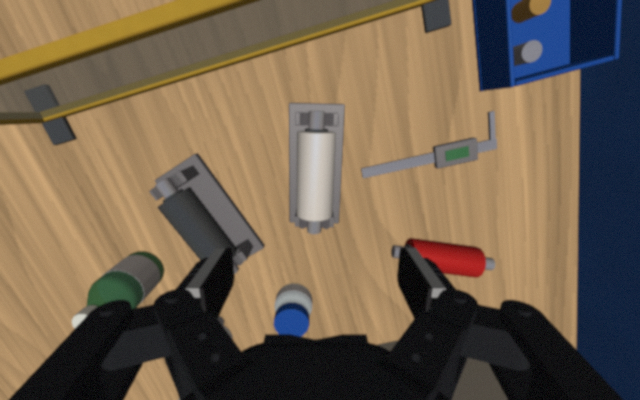

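The wrist view shows the ceramic roll in its cradle at (315,175), with the caliper tip at (365,172) and the steel roll at (205,215). I'll settle, then re-measure.

move_arm([
  {"turn":[0,0,0],"translation":[0,0,0],"hand":1},
  {"turn":[0,0,0],"translation":[0,0,0],"hand":1},
  {"turn":[0,0,0],"translation":[0,0,0],"hand":1},
  {"turn":[0,0,0],"translation":[0,0,0],"hand":1},
])

```text
time_s: 10.98
eef_pos: [599.3, -206.3, 232.5]
ee_rot: [0.0, 0.791, 0.612, 0.0]
force: [0.0, 0.1, -0.4]
grip_width: 0.999
grip_force: 0.0
```

```bash
python3 - <<'E'
from r import *
w=cam('wrist'); dump(w,'w6.pkl'); c,a,z=fit(w,(600,-209),75,66.5,85,55,75); to([*c,232],a-90)
c,a,z=fit(load('top.pkl'),(600,-209),75,66.5,85,55,75)
E
```

```text
2356 ((600.1495971679688, -208.288330078125), (96.95574188232422, 33.053897857666016), 73.472900390625) [70.  74.6 76.8 77.4]
axis deg 74.00750219809616 z 54.17890998048435 centre [ 600.28006036 -207.97693666] len 95.6207118465652 rms 0.6533303272134806 ends [ 587.10775807 -253.93692562] [ 613.45236265 -162.01694769]
t 11.03 pos [ 599.3 -206.6  232.4] yawY -14.61 z [ 4.e-04 -1.e-04 -1.e+00] F [-0.5 -0.5  0.4] T [ 0.     0.031 -0.039] w 1.001 gf 0.0
shift [-1.1  1.3  0.4] ('turn z', np.float64(0.0241))
303 ((596.3897705078125, -207.14540100097656), (93.51609802246094, 30.699193954467773), 73.64556121826172) [70.5 75.6 79.3 80.5]
axis deg 73.95435969000476 z 55.110300965052595 centre [ 598.60476379 -207.60559489] len 92.32806872072803 rms 2.063200940755927 ends [ 585.84488694 -251.97116275] [ 611.36464065 -163.24002704]
```

move_arm([
  {"turn":[0,0,0.024],"translation":[0,0,0],"hand":1},
  {"turn":[0,0,0],"translation":[-2,1.3,20],"hand":1},
  {"turn":[0,0,0],"translation":[0,0,25],"hand":1},
  {"turn":[0,0,0],"translation":[0,0,25],"hand":1},
  {"turn":[0,0,0],"translation":[0,0,25],"hand":1},
  {"turn":[0,0,0],"translation":[0,0,25],"hand":1},
  {"turn":[0,0,0],"translation":[0,0,20],"hand":1},
  {"turn":[0,0,0],"translation":[0,0,10],"hand":1},
  {"turn":[0,0,0],"translation":[0,0,0],"hand":1},
  {"turn":[0,0,0],"translation":[0,0,0],"hand":1},
])

```text
time_s: 11.87
eef_pos: [600.3, -209.8, 82.8]
ee_rot: [0.0, 0.799, 0.601, 0.0]
force: [-0.6, -0.2, -0.0]
grip_width: 1.0
grip_force: 0.0
```

```bash
python3 - <<'E'
from r import *
w=cam('wrist'); dump(w,'w7.pkl'); to([600.3,-208,24],-16)
e=w['s']['eef_pos']; q=w['s']['ee_rot']; M=Ro.from_quat([q[1],q[2],q[3],q[0]]).as_matrix(); L=(pts(w)-e)@M
k=L[(abs(L[...,0])<16)&(L[...,2]>-50)&(L[...,2]<-5)&(abs(L[...,1])<65)&(abs(L[...,1])>34)]
for lo in range(-46,-6,3):
    j=k[(k[:,2]>=lo)&(k[:,2]<lo+3)]
    if len(j): print(lo,len(j),np.percentile(j[:,0],[1,99]).round(1),np.percentile(j[:,1],[1,99]).round(1))
try: fit(w,(600,-208),75,66.5,85,55,74)
except Exception as x: print(x)
E
```

```text
t 11.92 pos [ 600.6 -210.1   83.5] yawY -16.08 z [ 0.002  -0.0011 -1.    ] F [0.5 0.4 0.2] T [-0.031 -0.034  0.055] w 1.001 gf 0.0
shift [ 1.9 -1.  59.5] ('turn z', np.float64(-0.0014))
-46 458 [-10.2  11.8] [-56.8  54.7]
-43 434 [-10.4  11.8] [-56.7  54.6]
-40 394 [-10.   11.7] [-56.8  54.5]
-37 366 [-10.1  11.9] [-57.   54.5]
-34 353 [-10.2  11.7] [-57.1  54.7]
-31 340 [-9.8 12. ] [-57.   54.4]
-28 303 [-10.6  11.8] [-55.7  54. ]
-25 254 [-10.1  11.9] [-55.3  52.9]
-22 172 [-10.4  11.5] [-49.6  47.2]
-19 77 [-8.2  9.5] [-44.1  42. ]
7752 ((599.8665771484375, -208.60655212402344), (98.35261535644531, 34.724308013916016), 73.70758056640625) [69.7 74.8 76.7 77.3]
axis deg 73.97114669158132 z 54.29509221420049 centre [ 600.0022982  -208.20969387] len 96.36090009976988 rms 0.5269341327879812 ends [ 586.69864497 -254.51702134] [ 613.30595142 -161.9023664 ]
```

move_arm([
  {"turn":[0,0,0],"translation":[1,0.3,15],"hand":1},
  {"turn":[0,0,0],"translation":[0,0,15],"hand":1},
  {"turn":[0,0,0],"translation":[0,0,13],"hand":1},
  {"turn":[0,0,0],"translation":[0,0,10],"hand":1},
  {"turn":[0,0,0],"translation":[0,0,5],"hand":1},
  {"turn":[0,0,0],"translation":[0,0,0],"hand":1},
  {"turn":[0,0,0],"translation":[0,0,0],"hand":1},
  {"turn":[0,0,0],"translation":[0,0,0],"hand":1},
])

```text
time_s: 12.58
eef_pos: [601.0, -209.2, 24.9]
ee_rot: [0.001, 0.799, 0.601, 0.0]
force: [0.3, -0.9, 0.7]
grip_width: 0.999
grip_force: 0.0
```

```bash
python3 -c "
from h import *; to([600,-208.2,25],-16)"
```

```text
t 12.58 pos [ 601.  -209.2   24.9] yawY -16.07 z [ 1.4e-03 -8.0e-04 -1.0e+00] F [ 0.3 -0.9  0.7] T [ 0.011 -0.008  0.031] w 0.999 gf 0.0
shift [ 0.7 -1.3 -0.1] ('turn z', np.float64(-0.0013))
```

move_arm([
  {"turn":[0,0,0],"translation":[0,0,0],"hand":0.3},
  {"turn":[0,0,0],"translation":[0,0,0],"hand":0.3},
  {"turn":[0,0,0],"translation":[0,0,0],"hand":0.3},
  {"turn":[0,0,0],"translation":[0,0,0],"hand":0.3},
  {"turn":[0,0,0],"translation":[0,0,0],"hand":0.3},
  {"turn":[0,0,0],"translation":[0,0,0],"hand":0.3},
], grip_force=50)

```text
time_s: 13.08
eef_pos: [600.9, -209.1, 24.5]
ee_rot: [0.001, 0.799, 0.601, 0.0]
force: [0.7, -0.2, 3.6]
grip_width: 0.501
grip_force: 50.5
```

```bash
python3 -c "
from h import *; to([600,-208.2,25],-16)"
```

```text
t 13.08 pos [ 600.9 -209.1   24.5] yawY -16.07 z [ 1.e-03 -5.e-04 -1.e+00] F [ 0.7 -0.2  3.6] T [-0.02  -0.139  0.033] w 0.501 gf 50.5
shift [ 0.6 -1.1 -0.5] ('turn z', np.float64(-0.0012))
```

move_arm([
  {"turn":[0,0,0],"translation":[0,0,-3],"hand":0.3},
  {"turn":[0,0,0],"translation":[0,0,-6],"hand":0.3},
  {"turn":[0,0,0],"translation":[0,0,-12],"hand":0.3},
  {"turn":[0,0,0],"translation":[0,0,-20],"hand":0.3},
  {"turn":[0,0,0],"translation":[0,0,-25],"hand":0.3},
  {"turn":[0,0,0],"translation":[0,0,-30],"hand":0.3},
  {"turn":[0,0,0],"translation":[0,0,-30],"hand":0.3},
  {"turn":[0,0,0],"translation":[0,0,-30],"hand":0.3},
  {"turn":[0,0,0],"translation":[0,0,-25],"hand":0.3},
  {"turn":[0,0,0],"translation":[0,0,-12],"hand":0.3},
], grip_force=70)

```text
time_s: 13.92
eef_pos: [601.0, -209.2, 221.8]
ee_rot: [0.002, 0.799, 0.601, 0.001]
force: [0.1, -0.5, -3.3]
grip_width: 0.499
grip_force: 71.5
```

```bash
cat >> r.py <<'E'
def held(w,prev=None):
    "held roll in the tool frame: white body points, 3D cylinder fit"
    e=w['s']['eef_pos']; q=w['s']['ee_rot']; M=Ro.from_quat([q[1],q[2],q[3],q[0]]).as_matrix(); L=(pts(w)-e)@M
    h=cv2.cvtColor(w['image'],cv2.COLOR_BGR2HSV)
    m=(h[...,1]<60)&(h[...,2]>100)&(abs(L[...,0])<62)&(abs(L[...,1])<26)&(L[...,2]>-60)&(L[...,2]<-5)
    Q=L[m]; # axis: y=a+b x, z=c+d x
    def f(p):
        o=np.array([0,p[0],p[2]]); u=np.array([1,p[1],p[3]]); u=u/np.linalg.norm(u); return np.linalg.norm(np.cross(Q-o,u),axis=1)-22
    r=least_squares(f,[0,0,-30,0],loss='soft_l1'); p=r.x
    print('held n',len(Q),'x',np.percentile(Q[:,0],[.5,50,99.5]).round(1),'y0,slope',p[:2].round(3),'z0,slope',p[2:].round(3),'rms',np.sqrt(np.mean(r.fun**2)).round(2))
    return p,M,e
E
python3 - <<'E'
from r import *
to([600,-208.2,219],-16)
w=cam('wrist'); dump(w,'w8.pkl'); held(w)
E
```

```text
t 13.92 pos [ 601.  -209.2  221.8] yawY -16.07 z [ 0.0046 -0.0027 -1.    ] F [ 0.1 -0.5 -3.3] T [-0.048 -0.026  0.057] w 0.499 gf 71.5
shift [ 0.7 -1.3  2.8] ('turn z', np.float64(-0.0011))
held n 15512 x [-18.7  23.9  61.2] y0,slope [-1.122 -0.002] z0,slope [-2.9775e+01  1.3000e-02] rms 3.14
```

move_arm([
  {"turn":[0,0,0],"translation":[10,-5.5,0],"hand":0.3},
  {"turn":[0,0,0],"translation":[20,-11,0],"hand":0.3},
  {"turn":[0,0,0],"translation":[26,-14.5,0],"hand":0.3},
  {"turn":[0,0,0],"translation":[26,-14.5,0],"hand":0.3},
  {"turn":[0,0,0],"translation":[26,-14.5,0],"hand":0.3},
  {"turn":[0,0,0],"translation":[26,-14.5,0],"hand":0.3},
  {"turn":[0,0,0],"translation":[26,-14.5,0],"hand":0.3},
  {"turn":[0,0,0],"translation":[26,-14.5,0],"hand":0.3},
  {"turn":[0,0,0],"translation":[26,-14.5,0],"hand":0.3},
  {"turn":[0,0,0],"translation":[26,-14.5,0],"hand":0.3},
])

```text
time_s: 14.8
eef_pos: [537.2, 58.5, 215.6]
ee_rot: [-0.001, 0.799, 0.601, -0.001]
force: [1.1, -0.8, -3.3]
grip_width: 0.495
grip_force: 71.7
```

move_arm([
  {"turn":[0,0,0],"translation":[26,-14.5,0],"hand":0.3},
  {"turn":[0,0,0],"translation":[26,-14.5,0],"hand":0.3},
  {"turn":[0,0,0],"translation":[15,-8,0],"hand":0.3},
  {"turn":[0,0,0],"translation":[8,-4.5,0],"hand":0.3},
  {"turn":[0,0,-0.06],"translation":[0,0,0],"hand":0.3},
  {"turn":[0,0,-0.06],"translation":[0,0,0],"hand":0.3},
  {"turn":[0,0,-0.06],"translation":[0,0,0],"hand":0.3},
  {"turn":[0,0,-0.06],"translation":[0,0,0],"hand":0.3},
  {"turn":[0,0,-0.05],"translation":[0,0,0],"hand":0.3},
  {"turn":[0,0,0],"translation":[0,0,0],"hand":0.3},
])

```text
time_s: 15.63
eef_pos: [519.3, 139.7, 216.0]
ee_rot: [-0.001, 0.703, 0.711, -0.001]
force: [-0.4, -0.8, -2.6]
grip_width: 0.498
grip_force: 71.7
```

move_arm([
  {"turn":[0,0,0],"translation":[0,0,0],"hand":0.3},
  {"turn":[0,0,0],"translation":[0,0,0],"hand":0.3},
  {"turn":[0,0,0],"translation":[0,0,0],"hand":0.3},
])

```text
time_s: 15.88
eef_pos: [519.8, 139.9, 216.8]
ee_rot: [-0.0, 0.704, 0.71, -0.0]
force: [0.1, 0.2, -3.5]
grip_width: 0.495
grip_force: 71.7
```

```bash
python3 - <<'E'
from r import *
w=cam('wrist'); dump(w,'w9.pkl'); to([520.3,139.9,219],0.54); held(w)
P=pts(w); e=w['s']['eef_pos']; q=w['s']['ee_rot']; M=Ro.from_quat([q[1],q[2],q[3],q[0]]).as_matrix(); L=(P-e)@M
m=(abs(L[...,1]+1)<3)&(L[...,2]>-70)&(L[...,2]<20); k=L[m]; b=np.arange(-90,95,5)
print([(int(lo),np.median(k[(k[:,0]>=lo)&(k[:,0]<lo+5),2]).round(1)) for lo in b if ((k[:,0]>=lo)&(k[:,0]<lo+5)).any()])
Pr=P.reshape(-1,3)
for x0,y0 in((518.6,204.6),(519.8,76.7)):
    Q=Pr[(Pr[:,2]>95)&(Pr[:,2]<122)&(abs(Pr[:,0]-x0)<35)&(abs(Pr[:,1]-y0)<14)]; print(len(Q),cv2.minAreaRect(Q[:,:2].astype(np.float32)) if len(Q)>5 else '')
E
```

```text
t 15.93 pos [519.9 140.  216.8] yawY 0.5 z [-3.e-04 -1.e-04 -1.e+00] F [-0.   0.5 -3.3] T [-0.01   0.031  0.025] w 0.496 gf 71.7
shift [-0.1  0.4 -2.2] ('turn z', np.float64(-0.0008))
held n 15598 x [-18.8  24.3  61.2] y0,slope [-1.026 -0.003] z0,slope [-2.9808e+01  1.3000e-02] rms 3.12
[(-20, np.float64(-51.4)), (-15, np.float64(-51.7)), (-10, np.float64(-51.7)), (-5, np.float64(-51.7)), (0, np.float64(-51.7)), (5, np.float64(-51.8)), (10, np.float64(-51.7)), (15, np.float64(-51.6)), (20, np.float64(-51.7)), (25, np.float64(-51.7)), (30, np.float64(-51.7)), (35, np.float64(-51.7)), (40, np.float64(-51.7)), (45, np.float64(-51.3)), (50, np.float64(-42.2)), (55, np.float64(-38.7)), (60, np.float64(-38.6)), (65, np.float64(-38.6)), (70, np.float64(-38.3))]
297 ((518.4501342773438, 204.8462677001953), (48.37024688720703, 11.6283540725708), 0.40156620740890503)
0
```

```bash
python3 - <<'E'
from r import *
w=load('w9.pkl'); e=w['s']['eef_pos']; q=w['s']['ee_rot']; M=Ro.from_quat([q[1],q[2],q[3],q[0]]).as_matrix(); L=(pts(w)-e)@M
k=L[(abs(L[...,1]+1)<14)&(L[...,2]>-48)&(L[...,2]<-41)&(L[...,0]>40)&(L[...,0]<60)]; print('face x',len(k),np.percentile(k[:,0],[10,50,90]))
k=L[(abs(L[...,1]+1)<4)&(L[...,2]>-41)&(L[...,2]<-32)&(L[...,0]>55)&(L[...,0]<90)]; print('journal end',np.percentile(k[:,0],[98,99.5]))
k=L[(L[...,2]>-41)&(L[...,2]<-28)&(L[...,0]>56)&(L[...,0]<68)&(abs(L[...,1])<14)]; print('journal y',np.percentile(k[:,1],[1,50,99]),k[k[:,2]<-38,1].mean())
k=L[(L[...,2]>-60)&(L[...,2]<-30)&(abs(L[...,0])<48)&(abs(L[...,1])<24)]
for a,b in((-18,0),(0,15),(15,30),(30,45)):
    j=k[(k[:,0]>=a)&(k[:,0]<b)]; print(a,np.polyfit(j[:,1],j[:,2],2), -np.polyfit(j[:,1],j[:,2],2)[1]/2/np.polyfit(j[:,1],j[:,2],2)[0])
E
```

```text
face x 883 [43.59267351 49.91260889 52.20212612]
journal end [71.90369698 71.94233725]
journal y [-9.76563289 -1.04830738  7.74780051] -1.0979185889546748
-18 [ 2.56885614e-02  5.12384925e-02 -5.15836673e+01] -0.9973017127118295
0 [ 1.60025460e-02 -9.53326488e-05 -5.07694923e+01] 0.0029786712959633064
15 [ 3.02312159e-02  6.41578323e-02 -5.20196571e+01] -1.0611189526274074
30 [ 3.05285130e-02  6.57081842e-02 -5.20754456e+01] -1.076177279497025
```

move_arm([
  {"turn":[0,0,0],"translation":[0.6,0.3,10],"hand":0.3},
  {"turn":[0,0,0],"translation":[0,0,15],"hand":0.3},
  {"turn":[0,0,0],"translation":[0,0,15],"hand":0.3},
  {"turn":[0,0,0],"translation":[0,0,15],"hand":0.3},
  {"turn":[0,0,0],"translation":[0,0,15],"hand":0.3},
  {"turn":[0,0,0],"translation":[0,0,12],"hand":0.3},
  {"turn":[0,0,0],"translation":[0,0,8],"hand":0.3},
  {"turn":[0,0,0],"translation":[0,0,5],"hand":0.3},
  {"turn":[0,0,0],"translation":[0,0,0],"hand":0.3},
  {"turn":[0,0,0],"translation":[0,0,0],"hand":0.3},
])

```text
time_s: 16.77
eef_pos: [520.5, 140.7, 122.2]
ee_rot: [0.0, 0.704, 0.71, 0.0]
force: [1.1, 0.7, -2.6]
grip_width: 0.498
grip_force: 71.7
```

move_arm([
  {"turn":[0,0,0],"translation":[0,0,0],"hand":0.3},
  {"turn":[0,0,0],"translation":[0,0,0],"hand":0.3},
])

```text
time_s: 16.93
eef_pos: [520.6, 140.7, 122.6]
ee_rot: [0.0, 0.704, 0.71, 0.0]
force: [-0.2, -0.5, -3.2]
grip_width: 0.498
grip_force: 71.7
```

```bash
cat > chk.py <<'E'
from r import *
w=cam('wrist'); dump(w,'w10.pkl'); to([520.2,140.65,95.3],0.54)
P=pts(w); e=w['s']['eef_pos']; q=w['s']['ee_rot']; M=Ro.from_quat([q[1],q[2],q[3],q[0]]).as_matrix(); L=(P-e)@M
k=L[(abs(L[...,1]+1)<4)&(L[...,2]>-41)&(L[...,2]<-32)&(L[...,0]>55)&(L[...,0]<90)]; print('journal end',np.percentile(k[:,0],[98,99.5]),'top',np.median(k[:,2]))
k=L[(L[...,2]>-60)&(L[...,2]<-30)&(abs(L[...,0])<48)&(abs(L[...,1])<24)&(abs(L[...,1]+1)<3)]; print('top slope',np.polyfit(k[:,0],k[:,2],1))
Pr=P.reshape(-1,3); Q=Pr[(Pr[:,2]>90)&(Pr[:,2]<119)&(abs(Pr[:,0]-519)<30)&(abs(Pr[:,1]-205)<10)]
Q=Q[np.hypot(Q[:,0]-519,0)>12]; print('left saddle',len(Q),cv2.minAreaRect(Q[:,:2].astype(np.float32)),np.percentile(Q[:,1],[1,50,99]),Q[:,2].max())
E
python3 chk.py
```

```text
t 16.98 pos [520.6 140.6 122.6] yawY 0.54 z [ 1.2e-03  1.0e-04 -1.0e+00] F [ 0.7 -1.1 -3.8] T [ 0.003 -0.004 -0.023] w 0.495 gf 71.7
shift [ 0.  -0.4 27.3] ('turn z', np.float64(-0.0))
journal end [71.89945849 71.93862748] top -38.49385034762933
top slope [-3.21706238e-04 -5.17040957e+01]
left saddle 1023 ((518.355224609375, 204.46437072753906), (48.86492919921875, 11.965545654296875), 0.5275515913963318) [198.51966856 204.75423015 210.52053104] 118.14704112930053
```

move_arm([
  {"turn":[0,0,0],"translation":[0,-0.5,8],"hand":0.3},
  {"turn":[0,0,0],"translation":[0,0,8],"hand":0.3},
  {"turn":[0,0,0],"translation":[0,0,6],"hand":0.3},
  {"turn":[0,0,0],"translation":[0,0,5],"hand":0.3},
  {"turn":[0,0,0],"translation":[0,0,0],"hand":0.3},
  {"turn":[0,0,0],"translation":[0,0,0],"hand":0.3},
  {"turn":[0,0,0],"translation":[0,0,0],"hand":0.3},
  {"turn":[0,0,0],"translation":[0,0,0],"hand":0.3},
  {"turn":[0,0,0],"translation":[0,0,0],"hand":0.3},
])

```text
time_s: 17.73
eef_pos: [519.9, 140.6, 95.3]
ee_rot: [0.0, 0.704, 0.71, 0.0]
force: [0.2, -0.6, -3.4]
grip_width: 0.495
grip_force: 71.7
```

```bash
python3 chk.py; python3 - <<'E'
from r import *
s=cam('scene'); P=pts(s).reshape(-1,3)
t0=load('scene.pkl'); 
for zb in((118,123),):
    Q=P[(P[:,2]>zb[0])&(P[:,2]<160)&(abs(P[:,0]-519)<30)&(abs(P[:,1]-77)<16)]; print('right journal scene',len(Q),Q.mean(0) if len(Q) else '')
w=load('w10.pkl')
save_=np.hstack([cv2.resize(w['image'][60:260,200:440],(432,360),interpolation=cv2.INTER_CUBIC),cv2.resize(s['image'][130:250,320:440],(360,360),interpolation=cv2.INTER_CUBIC)]); cv2.imwrite('pics/fin.png',save_)
E
```

```text
t 17.78 pos [519.9 140.6  95.2] yawY 0.54 z [ 5.e-04  0.e+00 -1.e+00] F [ 0.   0.5 -3.6] T [-0.012  0.032 -0.034] w 0.498 gf 71.7
shift [ 0.   0.3 -0.1] ('turn z', np.float64(0.0001))
journal end [71.91112442 71.95086791] top -38.489431405499914
top slope [-2.15569183e-03 -5.16919862e+01]
left saddle 1535 ((518.4174194335938, 204.35813903808594), (49.138702392578125, 12.151455879211426), 0.4728914499282837) [198.42060065 204.83965478 210.51094061] 118.29674737069237
right journal scene 88 [524.20592254  82.50784862 132.82435317]
```

View pics/fin.png

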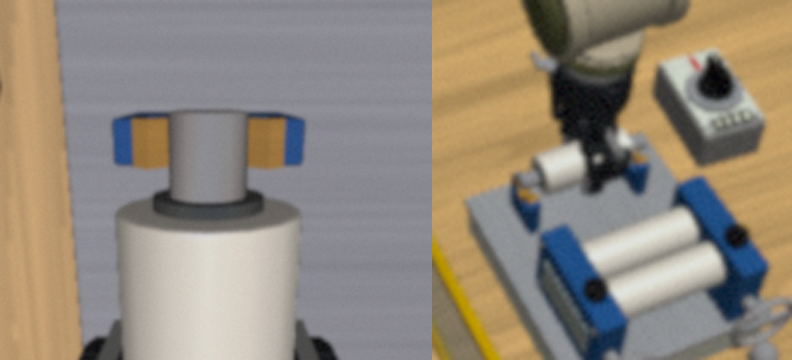

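The final view shows the journal (208,150) centred between the brass flanks (150 and 268), with the roll level above both saddles and the knob mark at zero. I'll hand it in.

```bash
python3 -c "
from rig import finish_job; print(finish_job())"
```

```text
the job is handed in; nothing more can be done
None
```

I turned the reset knob back to its zero stop and carried the ceramic roll over the screen. The arm now holds it level about 1 cm above the front saddles, with its steel ends centred and in line, and I handed the job in at about 18 s.

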